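# Clamp a rail in the pocket-hole jig

### The arm

A 6-joint arm with a two-finger parallel gripper is mounted at the origin on the work surface. World frame = base frame: x ahead of the robot, y to its left, z up, the work surface at z = 0. Lengths are in m, angles in rad, forces in N, time in s.
With the tool pointing down it reaches from about 0.25 to 0.775 m from the base axis. Payload 8.9 kg.
Tool frame: the origin (TCP) lies between the finger pads; the fingertips stand 22 mm ahead of it and the grasp point (between the pads) lies 3 mm ahead of it; z points along the fingers, y is the line along which they close (so a half turn about z gives the same grasp; the last joint's range is limited). The gripper opens to 85 mm and grips with 20 to 120 N. Pads are 22 mm wide; open, the fingers measure 114 mm over their backs; the gripper's body (76 mm by 85 mm) begins 54 mm behind the grasp point. The pads swing forward as they close: fully open they stand 13 mm farther back than shut.
Start: joints at [-1.262, 0.291, -0.153, 1.127, 0, 1.431], TCP at [0.227, -0.473, 0.253] pointing down, gripper open.
Joint ranges: [-2.52, 2.52], [-0.91, 1.74], [-1.3, 1.37], [-1.96, 2.02], [-1.52, 1.47], [-3.14, 3.14]. Speed limits (rad/s): [2.22, 2.22, 2.79, 3.14, 3.14, 3.14].

### API

Orientations are given as a 3x3 rotation matrix whose columns are the frame's x, y, z axes.
In Python, from plant import robot gives the robot as it stands. The module is installed in compiled form; this text tells all that it offers.
- The arm moves only by the tool apply_moves, never from a script. Its argument "deltas" is a list that holds one entry, the list of rows, each a list of 5 numbers: the opening in per cent of the stroke, from 0 (shut) to 100 (fully open), then the shift along the world's x, y, z in m, then the turn about the world's z in degrees. A call has 1 to 12 rows; each row is the pose to reach, as a shift and turn from the pose commanded when the call began; what a row does not reach only later rows make up. A row lasts 1/8 s, in which the tool goes at most 62.5 mm and 10.7 degrees, less where a joint would pass 70% of its speed; a pose out of reach is approached as far as the arm can. A call with a gripper value outside its range is refused whole. The fingers move at their own pace and stop on an object; the grip force is fixed at half the most. Time passes only in rows, so rows that repeat a pose let the fingers close. It gives the time, the measured TCP pose, the force, the opening and the grip force at its end, in the units of the state.
- robot.get_state(): the state, without advancing time (a new reading comes with each control period).
- robot.get_image(name): name is "side" or "top" or "wrist"; returns the picture (400x640x3 uint8, red, green, blue); there is no depth.
- robot.camera_info(name): a dict with "fx", "fy", "cx", "cy" (pixels), "eye" and "attitude" of the camera in the world. Camera axes: x right, y down, z forward; pixel columns grow to the right and rows downward; lengths in m; the calibration is good to about 2 mm. A picture is of the moment at which its call begins: read the wrist's pose just before it. camera_info takes no time and is no camera call; for the wrist camera it gives the pose at the moment of the call.
- robot.hand_in(): hands the job in; it is judged then, once.
The state is a dict: "t": time; "joints": joint angles; "dq": joint speeds; "joint_torque": joint torques, N m; "tool_pos": TCP position; "orientation": TCP orientation; "contact_force": force on the tool from outside, world axes, zero at the start; "moment": the same for the moment, N m; "width": finger opening in m; "grip_force": force on a finger pad.
Only numpy, scipy, OpenCV 4.12 (cv2) and the standard library are available. Lean on these libraries where they do the work, as an engineer would, in place of code of your own. Each camera call takes 0.05 s, during which the arm holds its last target. There are 200 camera calls.

### The job

Get the short pine rail ready for drilling in the pocket-hole jig: pick it up off the two stickers, stand it on its short end on the jig's deck, between the guide block and the clamp pad and centred on the block's width, setting it down rather than dropping it. Then push the clamp lever over and fully down, so that the rail stays clamped upright and flat against the guide block. Leave the drill, screw jar, tape measure and drilled stile where they are.

Things in the scene. Friction and masses are not known exactly. Their poses are not given: they have to be found in the camera images.
- rail: Workpiece: a plain pale pine board 160 x 60 x 19 mm, ends and faces alike, about 0.12 kg. Origin at its very centre; x along its 160 mm length, y across its 60 mm width, z through its thickness. It starts flat across the two stickers, underside 20 mm above the bench, each end some 15 to 25 mm beyond a sticker. Swung about briskly, it can turn in the fingers.
- stickers: Two short dark wood scraps fixed to the bench under the rail's ends, each 20 mm wide, 20 mm high and 40 mm long (along y, less than the rail's width, so that fingers pass beside them), their centre lines at x = -50 and +50 mm. Origin on the bench midway between them.
- jig: Pocket-hole jig, screwed to the bench. Origin on the bench below the middle of the guide block's clamping face; x along that face's width, y from clamp head to block, z up. Grey deck, top 12 mm above the bench, x -110 to 110, y -55 to 60 mm, then a tail (x -45 to 45) to y = -205. The rail stands with a 60 x 19 mm end on the deck and a broad face on the block face (plane y = 0, facing -y).
- clamp_pad: Round rubber clamp pad, 32 mm in diameter, 70 mm above the bench; origin at the centre of the face that presses the rail. Lever at 0: face at jig y = -45 mm. It moves towards the block as the lever goes down, 31 mm in all (toggle link, slowest near the end), and squeezes the 19 mm rail elastically (about 28 N) over the last 0.5 rad of the lever.
- clamp_lever (a joint): Angle of the clamp lever, rad: 0 = upright (open), growing as it swings down away from the block (towards jig -y) to the stop at 1.48 = fully down, almost level, clamped; from 1.45 on its toggle is over centre and locks. Starts between 0 and 0.35. Friction keeps it wherever it is left; 2 to 6 N square to the grip moves it.
- lever_pivot (a point): The lever's pivot axis (along jig x), at jig x = 0, y = -150, z = 70 mm; axes as the jig's. It sits in the clamp head: two steel cheeks, jig x -20 to 20, y -180 to -96 mm, top at z = 82 mm, with a plunger sleeve between them and the pad.
- lever_grip (a point): Point on the centre line of the lever's black grip, 100 mm from the pivot. Its z axis points along the lever from pivot to tip. The grip is round, 22 mm in diameter, from 34 to 124 mm from the pivot, where the lever ends.
- drill: Bystander: a black cordless drill lying on its side on the bench, about 280 x 200 mm, 60 mm high. Leave alone.
- screw_jar: Bystander: a jar of screws, 72 mm in diameter, 85 mm high. Leave alone.
- tape_measure: Bystander: a black tape measure lying flat, 72 x 68 x 40 mm. Leave alone.
- drilled_stile: Bystander: a longer pine board, 240 x 60 x 19 mm, with two pocket holes at one end, lying on the bench. Leave alone.
- block_top (a point): Centre of the flat top of the black guide block (three steel drill bushings stand up to 10 mm out of it), at jig x = 0, y = 21, z = 100 mm; axes as the jig's. The block covers jig x -33 to 33, y 0 to 42 mm, down to the deck; behind it a rib and chip port reach y = 80 mm, below z = 72 mm.
There are look-alikes about, which are no part of the job. Leave any grey look-alike of the rail alone.

How it is judged:
By the outcome, as a careful person would: the job done as asked, in the order asked, and still so for the second after the job is handed in, with the robot touching nothing.
It also fails if it takes over 61 s, if anything falls off the work surface, if the arm or the gripper's body presses on something with over 40 N, if the wrist force passes 120 N, or if a joint passes its speed limit or range.

## Working session

There is one attempt and no reset: what is moved stays moved. The work goes in short steps, Python scripts to look and compute and a tool call to move; the robot and the scene stay as the last step left them, time stands still between calls to the robot, and variables do not carry over. Pictures are saved under pics/ and viewed, at most 10 in all, crops included, and the job is handed in when it is done.

Besides the shell and the picture viewer there is one more tool, called as name([rows], argument=value, ...), one row to a line, values as JSON. apply_moves: Moves the arm, as the interface text tells. Its arguments: {"type":"object","properties":{"deltas":{"type":"array","items":{"type":"array","items":{"type":"array","items":{"type":"number"}}}}},"required":["deltas"]}

```bash
mkdir -p pics
cat > h.py <<'E'
import numpy as np, cv2
from plant import robot
np.set_printoptions(precision=4,suppress=True)
def snap(n,f):
    ci=robot.camera_info(n); im=robot.get_image(n); cv2.imwrite('pics/'+f+'.png',im[:,:,::-1]); return ci,im
def ray(ci,u,v,z):
    R=np.array(ci['attitude']); R=R if R.shape==(3,3) else None
    d=R@np.array([(u-ci['cx'])/ci['fx'],(v-ci['cy'])/ci['fy'],1]); e=np.array(ci['eye'])
    return e+d*(z-e[2])/d[2]
def proj(ci,p):
    c=np.array(ci['attitude']).T@(np.array(p)-ci['eye']); return np.array([c[0]/c[2]*ci['fx']+ci['cx'],c[1]/c[2]*ci['fy']+ci['cy']])
E
python3 - <<'E'
from h import *
a,ia=snap('top','top0'); b,ib=snap('side','side0'); print(a);print(b);print(robot.get_state())
cv2.imwrite('pics/both0.png',cv2.resize(np.vstack([ia,ib]),(640,800))[:,:,::-1])
E
```

```text
{'fx': 374.8339355133741, 'fy': 374.8339355133741, 'cx': 316.21792598358314, 'cy': 199.83856463191364, 'eye': array([0.3907, 0.0851, 1.1023]), 'attitude': array([[-0.0172, -0.9877,  0.1552],
       [-0.9997,  0.0145, -0.0189],
       [ 0.0164, -0.1555, -0.9877]])}
{'fx': 502.4265264985002, 'fy': 502.4265264985002, 'cx': 314.0985138607736, 'cy': 197.96300141348743, 'eye': array([-0.0305,  0.9411,  0.8219]), 'attitude': array([[-0.8193, -0.3256,  0.472 ],
       [-0.5734,  0.4599, -0.678 ],
       [ 0.0036, -0.8261, -0.5635]])}
{'t': 0.1, 'joints': array([-1.2623,  0.2913, -0.154 ,  1.1267, -0.    ,  1.4315]), 'dq': array([ 0.001 , -0.001 ,  0.0016, -0.0004, -0.0013,  0.0003]), 'joint_torque': array([  0.0013, -53.798 ,  33.1918,   0.0094,  -0.0002,  -0.    ]), 'tool_pos': array([ 0.2272, -0.4729,  0.2528]), 'orientation': array([[ 0.9014,  0.433 , -0.0004],
       [ 0.433 , -0.9014,  0.0011],
       [ 0.0002, -0.0011, -1.    ]]), 'contact_force': array([0.0499, 0.2264, 0.5471]), 'moment': array([ 0.0378, -0.0108,  0.0451]), 'grip_force': 0.0, 'width': 0.08545359547460496}
```

View pics/top0.png

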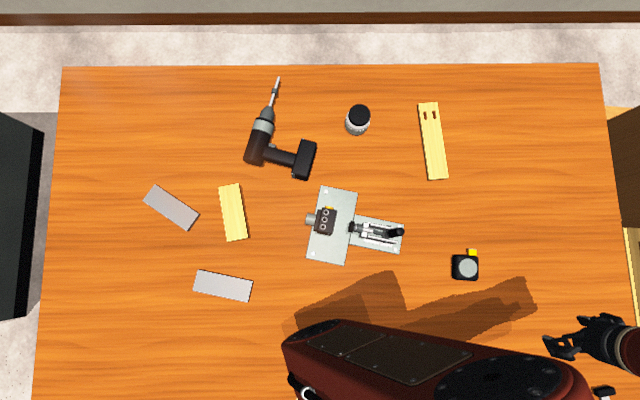

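View pics/side0.png

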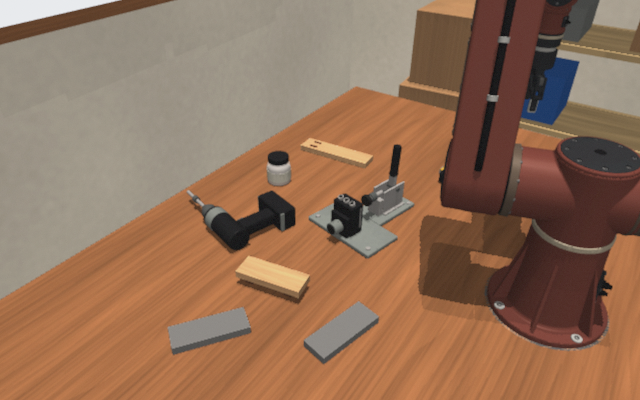

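Candidates for the rail: pale board at top px (233,212), on stickers; grey boards at (171,207) and (223,286); drilled stile at (433,140). I choose (233,212). One close crop follows, with measurement of it and the jig.

Run:
```python
from h import *
ci=robot.camera_info('top'); im=cv2.imread('pics/top0.png')
c=im[165:275,205:425]; cv2.imwrite('pics/crop0.png',cv2.resize(c,(800,400),interpolation=cv2.INTER_CUBIC))
hsv=cv2.cvtColor(im,cv2.COLOR_BGR2HSV); print(hsv[200,233],hsv[250,335],hsv[100,200])
m=((hsv[...,2]>170)&(im[...,0]>90)&(hsv[...,1]>60)).astype(np.uint8); m[:, :205]=0; m[:,265:]=0; m[:170]=0;m[260:]=0
cs=max(cv2.findContours(m,0,1)[0],key=cv2.contourArea)
r=cv2.minAreaRect(cs); print(r,cv2.contourArea(cs)); P=np.array([ray(ci,*p,.039) for p in cv2.boxPoints(r)]); print(P,P.mean(0),[np.linalg.norm(P[i]-P[i-1]) for i in range(4)])
```

```text
[ 28  98 251] [ 47   8 228] [ 14 190 227]
((232.2567596435547, 212.04054260253906), (56.388851165771484, 21.86506462097168), 80.53767395019531) 1137.0
[[0.6022 0.3499 0.039 ]
 [0.6119 0.2882 0.039 ]
 [0.4516 0.2598 0.039 ]
 [0.4425 0.3201 0.039 ]] [0.5271 0.3045 0.039 ] [np.float64(0.16240470157421574), np.float64(0.06241610960887286), np.float64(0.16276406661130421), np.float64(0.061022748160770274)]
```

View pics/crop0.png

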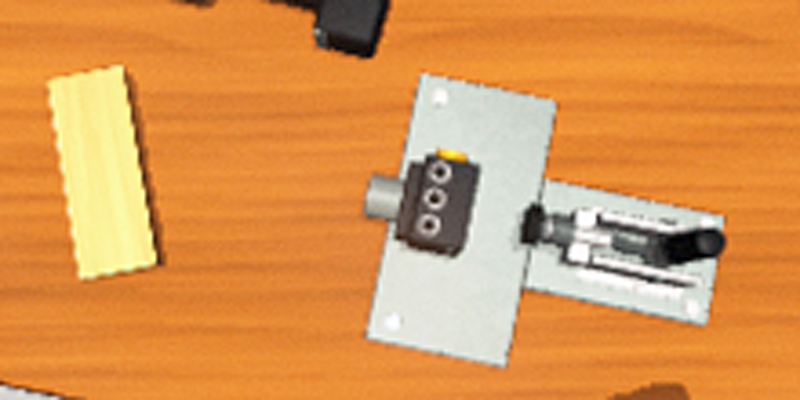

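The crop shows a plain board without holes (the rail) and the jig with its lever nearly upright. Next I fit the jig pose.

```bash
cat > fit.py <<'E'
from h import *
from scipy.optimize import least_squares
def fitjig(ci,px,loc):
    def f(q):
        c,s=np.cos(q[2]),np.sin(q[2]); R=np.array([[c,-s,0],[s,c,0],[0,0,1]])
        return np.concatenate([proj(ci,R@l+[q[0],q[1],0])-p for l,p in zip(loc,px)])
    r=least_squares(f,[.48,.05,-.2],loss='soft_l1'); return r
E
python3 - <<'E'
from fit import *
ci=robot.camera_info('top')
u=np.array([[422,73],[557,100],[505,367],[367,340],[723,214],[706,325]])
px=(u+.5)/3.636-.5+[205,165]
loc=np.array([[110,60,12],[110,-55,12],[-110,-55,12],[-110,60,12],[45,-205,12],[-45,-205,12]])/1000
r=fitjig(ci,px,loc); print(r.x,np.degrees(r.x[2]),r.fun)
c,s=np.cos(r.x[2]),np.sin(r.x[2])
for l in [(0,-11),(0,-100),(0,-250)]: print(l,r.x[0]+(c*l[0]-s*l[1])/1e3,r.x[1]+(s*l[0]+c*l[1])/1e3)
E
```

```text
[ 0.488   0.0179 -0.2173] -12.4517876880533 [-0.8881 -0.3701  0.0583 -0.0955  0.4475  0.4284 -0.8621 -0.2095  0.6765
  0.1393  0.3004  0.055 ]
(0, -11) 0.48565095897009364 0.00716834735588541
(0, -100) 0.4664609552014717 -0.07973817573277736
(0, -250) 0.43411825222064815 -0.22620984385973708
```

apply_moves([
  [[100,0.1,0.3,0.03,60],[100,0.2,0.5,0.03,120],[100,0.24,0.7,0.03,164],[100,0.24,0.76,0.03,164],[100,0.24,0.77,0.03,164],[100,0.24,0.77,0.03,164],[100,0.24,0.77,0.03,164],[100,0.24,0.77,0.03,164],[100,0.24,0.77,0.03,164],[100,0.24,0.77,0.03,164],[100,0.24,0.77,0.03,164],[100,0.24,0.77,0.03,164]],
])

```text
t: 1.6
tool_pos: [0.451, 0.2439, 0.2815]
orientation: [[-0.906, 0.423, 0.0], [0.423, 0.906, -0.0], [-0.0, -0.0, -1.0]]
contact_force: [0.4, -0.3, -0.1]
width: 0.0853
grip_force: 0.0
```

apply_moves([
  [[100,0.019,0.05,-0.06,10],[100,0.019,0.05,-0.12,20],[100,0.019,0.05,-0.14,30],[100,0.019,0.05,-0.14,35],[100,0.019,0.05,-0.14,35],[100,0.019,0.05,-0.14,35]],
])

```text
t: 2.35
tool_pos: [0.4702, 0.2917, 0.1419]
orientation: [[-0.986, -0.164, 0.001], [-0.164, 0.986, 0.0], [-0.001, 0.0, -1.0]]
contact_force: [0.9, 0.3, 0.3]
width: 0.0853
grip_force: 0.0
```

Run:
```python
from h import *
st=robot.get_state(); ci,im=snap('wrist','w1'); print(st['tool_pos'],st['orientation'],st['joints'],ci)
for l in [(0.08,.03),(.08,-.03),(-.08,.03),(-.08,-.03)]:
    c,s=np.cos(.1754),np.sin(.1754); print(proj(ci,[.527+c*l[0]-s*l[1],.3045+s*l[0]+c*l[1],.039]))
```

```text
[0.4702 0.2917 0.1419] [[-0.9864 -0.1643  0.0006]
 [-0.1643  0.9864  0.0003]
 [-0.0006  0.0002 -1.    ]] [ 0.4232  0.4292 -0.2575  0.8834  0.      0.2581] {'fx': 277.60376817963703, 'fy': 277.60376817963703, 'cx': 321.09400558517444, 'cy': 200.92382382334733, 'eye': array([0.4022, 0.2798, 0.2635]), 'attitude': array([[-0.1644,  0.9491,  0.2685],
       [ 0.9864,  0.1582,  0.0445],
       [-0.0002,  0.2722, -0.9622]])}
[356.5033 341.5061]
[295.3656 342.0122]
[361.2488 181.4729]
[288.4807 182.2023]
```

View pics/w1.png

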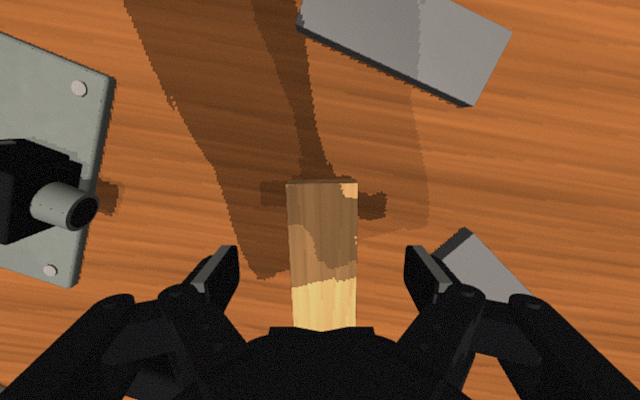

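Near end of the rail at (286,183)–(357,183), about 3 px left of the prediction; sides at (296,328)/(357,328). No obstacle beside it.

Run:
```python
from h import *
ci=robot.camera_info('wrist'); p=ray(ci,321.5,183,.039);q=ray(ci,326.5,328,.039); d=q-p; d/=np.linalg.norm(d)
print(p,q,np.degrees(np.arctan2(d[1],d[0])), 'grasp', p+.022*d)
```

```text
[0.4497 0.288  0.039 ] [0.59   0.3164 0.039 ] 11.437460436702086 grasp [0.4713 0.2924 0.039 ]
```

apply_moves([
  [[100,0.001,0.0005,-0.04,1.3],[100,0.001,0.0005,-0.08,1.3],[100,0.001,0.0005,-0.1,1.3],[100,0.001,0.0005,-0.109,1.3],[100,0.001,0.0005,-0.109,1.3],[60,0.001,0.0005,-0.109,1.3],[60,0.001,0.0005,-0.109,1.3],[60,0.001,0.0005,-0.109,1.3],[60,0.001,0.0005,-0.109,1.3]],
])

```text
t: 3.52
tool_pos: [0.4717, 0.2925, 0.0339]
orientation: [[-0.982, -0.188, 0.002], [-0.188, 0.982, 0.001], [-0.002, 0.0, -1.0]]
contact_force: [-0.7, -0.3, 6.7]
width: 0.0586
grip_force: 64.5
```

apply_moves([
  [[60,0,0,0.02,0],[60,0,0,0.05,0],[60,0,0,0.08,0],[60,0,0,0.12,0],[60,0,0,0.16,0],[60,0,0,0.2,0],[60,0,0,0.22,0],[60,0,0,0.22,0]],
])

```text
t: 4.53
tool_pos: [0.4717, 0.2925, 0.2544]
orientation: [[-0.982, -0.189, 0.003], [-0.189, 0.982, 0.002], [-0.004, 0.001, -1.0]]
contact_force: [0.1, -0.3, -2.2]
width: 0.0588
grip_force: 64.8
```

Run:
```python
from h import *
st=robot.get_state(); print(st['moment'],st['contact_force'])
_,a=snap('side','s2'); _,b=snap('wrist','w2')
cv2.imwrite('pics/c2.png',np.hstack([a[:,120:480],cv2.resize(b,(440,275))[:275].repeat(1,0) if 0 else np.vstack([cv2.resize(b,(440,275)),np.zeros((125,440,3),np.uint8)])])[:,:,::-1])
```

```text
[-0.0511  0.0895  0.0044] [ 0.1162 -0.2763 -2.1691]
```

View pics/c2.png

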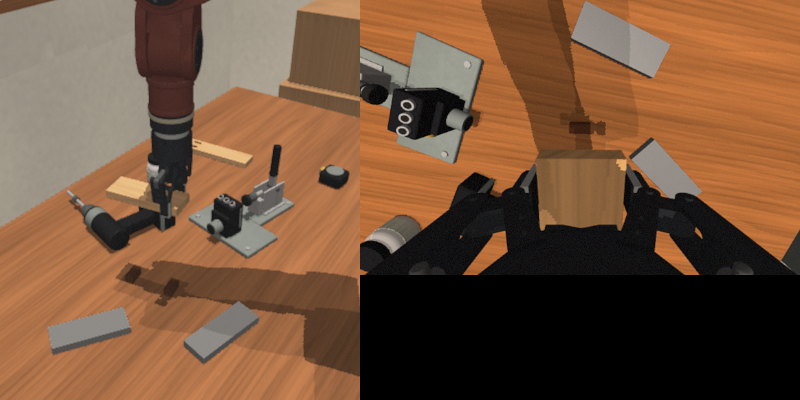

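The rail (side crop ~(148,190)) is held level and hasn't sagged. I need it to pivot in the fingers. First a numeric tilt estimate from the side view, then a brisk up-jerk test.

```bash
cat > tilt.py <<'E'
from h import *
def box(st,th,d=.022,off=0):
    R=np.array(st['orientation']); y=R[:,1]; u=np.array([y[1],-y[0],0]); u/=np.linalg.norm(u)  # free-end dir, level
    w=np.array([-u[1],u[0],0]); a=u*np.cos(th)-np.array([0,0,np.sin(th)]); n=np.cross(a,w)
    g=np.array(st['tool_pos'])-[0,0,.003+off]; c=g+a*(.08-d)
    return np.array([c+i*.08*a+j*.03*w+k*.0095*n for i in(-1,1) for j in(-1,1) for k in(-1,1)])
def est(st,ci,im,d=.022,span=(-20,121)):
    hsv=cv2.cvtColor(im,cv2.COLOR_RGB2HSV); H,S,V=hsv[...,0],hsv[...,1],hsv[...,2]
    m=((H>15)&(H<33)&(S<150)&(S>40)&(V>70)).astype(np.uint8)
    best=[]
    for t in range(*span,2):
        q=np.array([proj(ci,p) for p in box(st,np.radians(t),d)]).astype(np.int32)
        z=np.zeros_like(m); cv2.fillConvexPoly(z,cv2.convexHull(q),1)
        ring=cv2.dilate(z,np.ones((15,15),np.uint8))-z
        best.append((( (m*z).sum()/z.sum())-(m*ring).sum()/ring.sum(),t))
    best.sort(reverse=True); return best[:4]
E
cat > look.py <<'E'
from tilt import *
st=robot.get_state()
for n in ('side','top'):
    ci,im=snap(n,n+'_%d'%(st['t']*1000)); print(n,[(round(float(s),2),t) for s,t in est(st,ci,im)])
E
python3 look.py
```

```text
side [(0.26, -2), (0.26, 0), (0.25, -4), (0.24, -6)]
top [(0.43, 4), (0.43, 2), (0.43, 0), (0.42, -2)]
```

apply_moves([
  [[60,0,0,0.02,0],[60,0,0,0.06,0],[60,0,0,0.08,0],[60,0,0,0.06,0],[60,0,0,0.02,0],[60,0,0,-0.04,0],[60,0,0,0.02,0],[60,0,0,0.08,0],[60,0,0,0.12,0],[60,0,0,0.14,0],[60,0,0,0.15,0],[60,0,0,0.15,0]],
])

```text
t: 6.22
tool_pos: [0.471, 0.2922, 0.4019]
orientation: [[-0.982, -0.189, -0.001], [-0.189, 0.982, -0.0], [0.001, -0.0, -1.0]]
contact_force: [0.2, -0.4, -2.3]
width: 0.0587
grip_force: 66.1
```

```bash
python3 look.py
```

```text
side [(0.23, 0), (0.2, -2), (0.19, -4), (0.19, -6)]
top [(0.44, 2), (0.43, 4), (0.43, 0), (0.42, -2)]
```

No turn. I'll test a gentler grip just above the stickers, where a slip is harmless.

apply_moves([
  [[60,0,0,-0.06,0],[60,0,0,-0.12,0],[60,0,0,-0.18,0],[60,0,0,-0.24,0],[60,0,0,-0.29,0],[60,0,0,-0.33,0],[60,0,0,-0.345,0],[60,0,0,-0.345,0],[68,0,0,-0.345,0],[68,0,0,-0.345,0]],
])

```text
t: 7.58
tool_pos: [0.4719, 0.2926, 0.059]
orientation: [[-0.982, -0.189, 0.002], [-0.189, 0.982, 0.001], [-0.002, 0.001, -1.0]]
contact_force: [-0.5, -0.0, -0.6]
width: 0.0586
grip_force: 66.1
```

apply_moves([
  [[68.5,0,0,0,0],[68.5,0,0,0,0]],
])

```text
t: 7.82
tool_pos: [0.4712, 0.2923, 0.058]
orientation: [[-0.982, -0.189, 0.001], [-0.189, 0.982, 0.0], [-0.001, 0.0, -1.0]]
contact_force: [1.0, 0.6, -0.7]
width: 0.0594
grip_force: 66.1
```

apply_moves([
  [[69,0,0,0,0],[69,0,0,0,0]],
])

```text
t: 8.07
tool_pos: [0.4709, 0.2921, 0.0576]
orientation: [[-0.982, -0.189, -0.0], [-0.189, 0.982, -0.0], [0.0, -0.0, -1.0]]
contact_force: [1.2, -0.1, -1.3]
width: 0.0588
grip_force: 53.0
```

apply_moves([
  [[69.3,0,0,0,0],[69.3,0,0,0,0]],
])

```text
t: 8.32
tool_pos: [0.4709, 0.2921, 0.0575]
orientation: [[-0.982, -0.189, -0.0], [-0.189, 0.982, -0.0], [0.0, -0.0, -1.0]]
contact_force: [0.2, -0.6, -0.6]
width: 0.0594
grip_force: 40.4
```

apply_moves([
  [[69.6,0,0,0,0],[69.6,0,0,0,0]],
])

```text
t: 8.57
tool_pos: [0.4709, 0.2921, 0.0576]
orientation: [[-0.982, -0.189, 0.0], [-0.189, 0.982, -0.0], [-0.0, -0.0, -1.0]]
contact_force: [0.6, 0.5, -1.1]
width: 0.0598
grip_force: 27.8
```

```bash
python3 look.py
```

```text
side [(0.29, 0), (0.29, -6), (0.29, -2), (0.29, -4)]
top [(0.38, 6), (0.38, 0), (0.38, -2), (0.38, 4)]
```

apply_moves([
  [[69.9,0,0,0,0],[69.9,0,0,0,0],[69.9,0,0,0,0]],
])

```text
t: 9.05
tool_pos: [0.4709, 0.2921, 0.0576]
orientation: [[-0.982, -0.189, -0.0], [-0.189, 0.982, -0.0], [0.0, -0.0, -1.0]]
contact_force: [0.1, -0.5, -2.0]
width: 0.0593
grip_force: 15.3
```

```bash
python3 look.py
```

```text
side [(0.29, 0), (0.29, -2), (0.29, -6), (0.29, -4)]
top [(0.38, 6), (0.38, 0), (0.38, -2), (0.37, 4)]
```

apply_moves([
  [[70.1,0,0,0,0],[70.1,0,0,0,0],[70.1,0,0,0,0]],
])

```text
t: 9.52
tool_pos: [0.471, 0.2922, 0.0576]
orientation: [[-0.982, -0.189, 0.0], [-0.189, 0.982, 0.0], [-0.0, 0.0, -1.0]]
contact_force: [0.9, 1.0, -1.7]
width: 0.0602
grip_force: 7.6
```

```bash
python3 look.py
```

```text
side [(0.29, 0), (0.29, 2), (0.29, -6), (0.29, -2)]
top [(0.38, -2), (0.38, 6), (0.38, 0), (0.38, 4)]
```

```bash
ls pics
python3 - <<'E'
import glob,cv2,numpy as np
f=sorted(glob.glob('pics/side_*.png'),key=lambda s:int(s[10:-4])); print(f)
I=[cv2.imread(x).astype(int) for x in f]
for i in range(2,len(I)-1):
    d=abs(I[i+1]-I[i]).sum(2)>60; ys,xs=np.nonzero(d); print(f[i+1],d.sum(),(xs.min(),xs.max(),ys.min(),ys.max()) if len(xs) else '')
cv2.imwrite('pics/c3.png',cv2.resize(cv2.imread(f[-1])[180:330,180:380],(800,600)))
E
```

```text
both0.png
c2.png
crop0.png
s2.png
side0.png
side_4625.png
side_6225.png
side_8575.png
side_9050.png
side_9525.png
top0.png
top_4625.png
top_6225.png
top_8575.png
top_9050.png
top_9525.png
w1.png
w2.png
['pics/side_4625.png', 'pics/side_6225.png', 'pics/side_8575.png', 'pics/side_9050.png', 'pics/side_9525.png']
pics/side_9050.png 0 
pics/side_9525.png 2 (np.int64(250), np.int64(298), np.int64(248), np.int64(281))
```

View pics/c3.png

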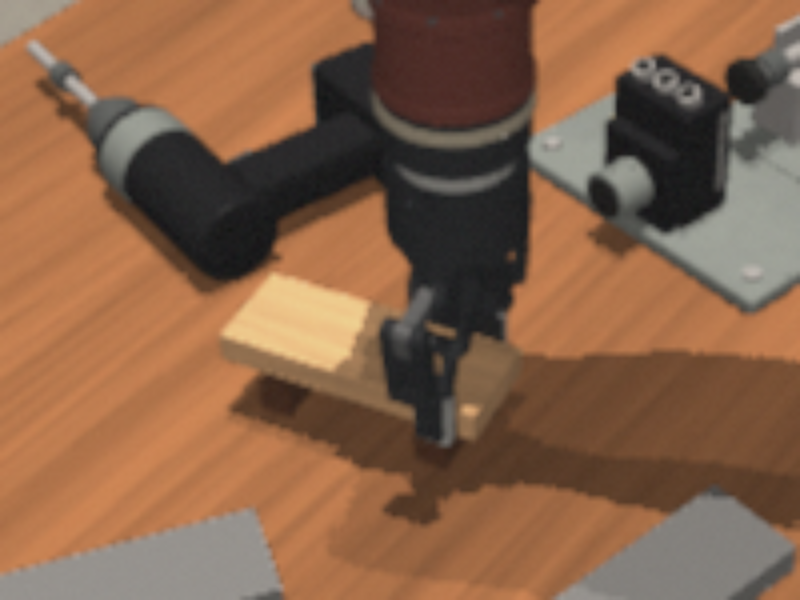

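Rail still level at 7.6 N grip. Loosen further.

apply_moves([
  [[70.2,0,0,0,0],[70.2,0,0,0,0],[70.2,0,0,0,0],[70.2,0,0,0,0]],
])

```text
t: 10.12
tool_pos: [0.471, 0.2922, 0.0576]
orientation: [[-0.982, -0.189, 0.0], [-0.189, 0.982, 0.0], [-0.0, 0.0, -1.0]]
contact_force: [0.8, -0.6, -0.2]
width: 0.0602
grip_force: 2.4
```

```bash
cat > dif.py <<'E'
import glob,cv2,numpy as np
from h import *
t=int(robot.get_state()['t']*1000); snap('side','side_%d'%t)
f=sorted(glob.glob('pics/side_*.png'),key=lambda s:int(s[10:-4]))
I=[cv2.imread(x).astype(int) for x in f[-2:]]
d=abs(I[1]-I[0]).sum(2)>60; ys,xs=np.nonzero(d); print(f[-1],d.sum(),(xs.min(),xs.max(),ys.min(),ys.max()) if len(xs) else '')
E
python3 dif.py
```

```text
pics/side_10125.png 729 (np.int64(235), np.int64(306), np.int64(213), np.int64(291))
```

apply_moves([
  [[70.25,0,0,0,0],[70.25,0,0,0,0],[70.25,0,0,0,0],[70.25,0,0,0,0]],
])

```text
t: 10.68
tool_pos: [0.471, 0.2922, 0.0576]
orientation: [[-0.982, -0.189, 0.0], [-0.189, 0.982, -0.0], [-0.0, -0.0, -1.0]]
contact_force: [-0.2, 0.8, 0.4]
width: 0.0599
grip_force: 0.0
```

```bash
python3 dif.py
```

```text
pics/side_10675.png 629 (np.int64(236), np.int64(310), np.int64(213), np.int64(304))
```

Run:
```python
import cv2,numpy as np
a=[cv2.imread('pics/side_%d.png'%t)[190:310,220:340] for t in (10125,10675)]
cv2.imwrite('pics/c4.png',cv2.resize(np.hstack(a),(800,400)))
```

```text
(no output)
```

View pics/c4.png

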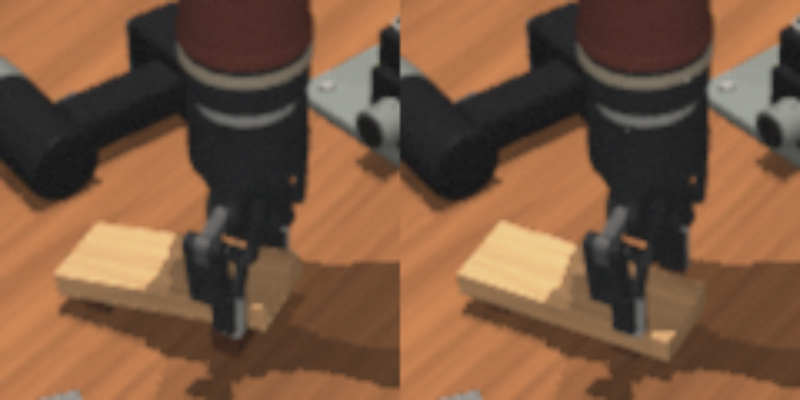

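Left: at 2.4 N the rail pivoted (far end down onto its sticker); right: at 0 N it settled back on the stickers. So a light grip (~70.15%) pivots it. Regrip, raise, and loosen just enough.

apply_moves([
  [[76,0,0,0,0],[76,0,0,-0.015,0],[76,0,0,-0.025,0],[76,0,0,-0.025,0],[60,0,0,-0.025,0],[60,0,0,-0.025,0],[60,0,0,-0.025,0]],
])

```text
t: 11.6
tool_pos: [0.4711, 0.2922, 0.0327]
orientation: [[-0.982, -0.189, 0.0], [-0.189, 0.982, 0.0], [-0.0, 0.0, -1.0]]
contact_force: [0.3, 0.2, -0.5]
width: 0.0589
grip_force: 64.4
```

apply_moves([
  [[60,0,0,0.03,0],[60,0,0,0.07,0],[60,0,0,0.11,0],[60,0,0,0.132,0],[69,0,0,0.132,0],[69.6,0,0,0.132,0],[69.9,0,0,0.132,0],[70.05,0,0,0.132,0],[70.05,0,0,0.132,0]],
])

```text
t: 12.72
tool_pos: [0.4708, 0.2921, 0.1641]
orientation: [[-0.982, -0.189, -0.001], [-0.189, 0.982, -0.0], [0.001, -0.0, -1.0]]
contact_force: [-0.1, 0.2, -0.1]
width: 0.0594
grip_force: 9.2
```

```bash
python3 dif.py; python3 look.py
```

```text
pics/side_12725.png 28685 (np.int64(231), np.int64(639), np.int64(0), np.int64(386))
side [(0.25, 0), (0.25, -2), (0.25, -4), (0.25, -6)]
top [(0.4, -2), (0.4, 4), (0.39, -6), (0.39, 2)]
```

apply_moves([
  [[70.11,0,0,0,0],[70.11,0,0,0,0],[70.11,0,0,0,0],[70.11,0,0,0,0]],
])

```text
t: 13.38
tool_pos: [0.471, 0.2922, 0.1646]
orientation: [[-0.982, -0.189, 0.0], [-0.189, 0.982, 0.0], [-0.0, 0.0, -1.0]]
contact_force: [0.2, -0.1, -1.3]
width: 0.0599
grip_force: 6.5
```

```bash
python3 dif.py; python3 look.py
```

```text
pics/side_13375.png 45 (np.int64(234), np.int64(528), np.int64(4), np.int64(242))
side [(0.26, 0), (0.25, -2), (0.25, -6), (0.25, -4)]
top [(0.4, 0), (0.4, -2), (0.4, 4), (0.39, -6)]
```

apply_moves([
  [[70.15,0,0,0,0],[70.15,0,0,0,0],[70.15,0,0,0,0],[70.15,0,0,0,0]],
])

```text
t: 14.02
tool_pos: [0.471, 0.2921, 0.1646]
orientation: [[-0.982, -0.189, 0.0], [-0.189, 0.982, -0.0], [-0.0, -0.0, -1.0]]
contact_force: [0.6, 1.1, -1.8]
width: 0.0599
grip_force: 4.8
```

```bash
python3 dif.py; python3 look.py
```

```text
pics/side_14025.png 4 (np.int64(257), np.int64(301), np.int64(105), np.int64(213))
side [(0.26, 0), (0.25, -2), (0.25, -6), (0.25, -4)]
top [(0.4, 0), (0.4, -2), (0.4, 4), (0.4, -6)]
```

apply_moves([
  [[70.18,0,0,0,0],[70.18,0,0,0,0],[70.18,0,0,0,0],[70.18,0,0,0,0]],
])

```text
t: 14.68
tool_pos: [0.4709, 0.2921, 0.1646]
orientation: [[-0.982, -0.189, -0.0], [-0.189, 0.982, -0.0], [0.0, -0.0, -1.0]]
contact_force: [0.4, 0.8, -0.9]
width: 0.0601
grip_force: 4.1
```

```bash
python3 dif.py; python3 look.py
```

```text
pics/side_14675.png 1850 (np.int64(231), np.int64(311), np.int64(105), np.int64(300))
side [(0.0, 64), (0.0, 66), (0.0, 68), (0.0, 70)]
top [(0.03, 68), (0.03, 64), (0.03, 70), (0.03, 72)]
```

apply_moves([
  [[70.18,0,0,0,0],[70.18,0,0,0,0],[66,0,0,0,0],[66,0,0,0,0]],
])

```text
t: 15.32
tool_pos: [0.4709, 0.2922, 0.1646]
orientation: [[-0.982, -0.189, -0.0], [-0.189, 0.982, 0.0], [0.0, 0.0, -1.0]]
contact_force: [0.7, -0.4, 0.1]
width: 0.0593
grip_force: 64.4
```

```bash
python3 dif.py; python3 look.py
python3 - <<'E'
from h import *
import glob
f=sorted(glob.glob('pics/side_*.png'),key=lambda s:int(s[10:-4]))[-1]
ci,b=snap('wrist','w5')
cv2.imwrite('pics/c5.png',np.hstack([cv2.resize(cv2.imread(f)[150:310,220:340],(300,400)),b[:,70:570,::-1]]))
E
```

```text
pics/side_15325.png 0 
side [(0.01, 68), (0.01, 70), (0.01, 74), (0.01, 72)]
top [(0.02, 54), (0.02, 64), (0.02, 52), (0.02, 50)]
```

View pics/c5.png

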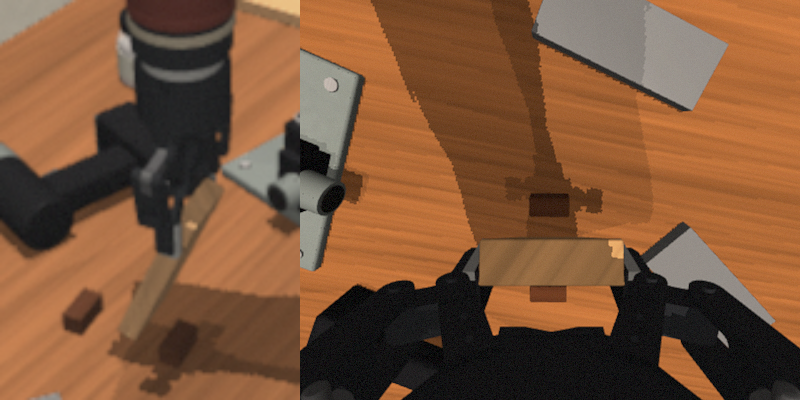

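Rail hangs about 20° short of vertical, gripped firmly; bottom leans toward the far sticker. I can push the bottom against the far sticker's inner side (wrist crop: far sticker's outer top edge at ~(548,301)) to bring it upright.

Run:
```python
from h import *
st=robot.get_state(); ci=robot.camera_info('wrist'); T=np.array(st['tool_pos'])
u=np.array([.982,.189])
im=cv2.imread('pics/w5.png')
for c in (318,): print(im[185:310:3,c].sum(1)) 
for v in (194,205,217): p=ray(ci,319,v,.02); print(v,(p[:2]-T[:2])@u)
p=ray(ci,318,301,.02); print('far outer',(p[:2]-T[:2])@u)
# top end: width 144px -> depth
dep=.06*ci['fx']/144
for v in (238,285):
    R=np.array(ci['attitude']); q=np.array(ci['eye'])+R@(np.array([(322-ci['cx'])/ci['fx'],(v-ci['cy'])/ci['fy'],1])*dep); print(v,q-T,(q[:2]-T[:2])@u)
```

```text
[153 180 176  51  66  86 108  96 135 105 106 168 197 179 171 185 193 166
 228 325 340 337 339 326 332 328 328 323 318 304 314 309 307 293 171 201
 201 213 198 325 380 385]
194 -0.0009727418317323194
205 0.010384215625108939
217 0.023068089648709364
far outer 0.12150051569153929
238 [-0.0222 -0.0045  0.0145] -0.022697751857663047
285 [-0.0037 -0.001   0.0198] -0.0038499851852066723
```

apply_moves([
  [[60,0,0,-0.017,0],[60,0.02,0.004,-0.017,0],[60,0.04,0.008,-0.017,0],[60,0.05,0.01,-0.017,0],[60,0.06,0.012,-0.017,0],[60,0.07,0.0135,-0.017,0],[60,0.08,0.0155,-0.017,0],[60,0.09,0.0175,-0.017,0],[60,0.09,0.0175,-0.017,0]],
])

```text
t: 16.65
tool_pos: [0.5634, 0.3106, 0.1528]
orientation: [[-0.982, -0.189, 0.007], [-0.189, 0.982, 0.003], [-0.008, 0.001, -1.0]]
contact_force: [-6.0, -2.9, 34.7]
width: 0.0594
grip_force: 68.8
```

Run:
```python
from h import *
_,a=snap('side','s6'); ci,b=snap('wrist','w6'); print(robot.get_state()['joints'])
cv2.imwrite('pics/c6.png',np.hstack([cv2.resize(a[110:310,170:320],(300,400)),b[:,70:570]])[:,:,::-1])
```

```text
[ 0.3905  0.5732  0.0189  1.0087 -0.0003  0.2006]
```

View pics/c6.png

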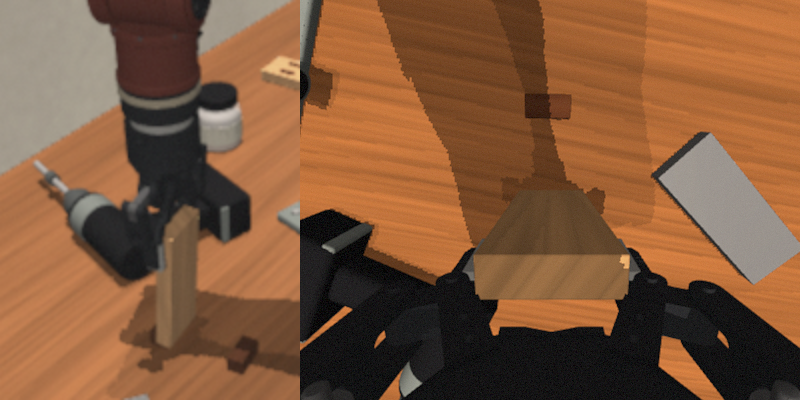

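Run:
```python
from h import *
st=robot.get_state(); ci=robot.camera_info('wrist'); T=np.array(st['tool_pos']); u=np.array([.982,.189])
R=np.array(ci['attitude']); E=np.array(ci['eye'])
def at(col,v,z): p=ray(ci,col,v,z); return (p[:2]-T[:2])@u
for z in (.15+.01,.165,.17,.175,.18): print('top front',z,at(322,255,z),'w',np.linalg.norm(ray(ci,245,255,z)-ray(ci,399,255,z)))
for z in (0,.005,.01,.02): print('bot front',z,at(314,190,z),'w',np.linalg.norm(ray(ci,281,190,z)-ray(ci,347,190,z)))
cv2.imwrite('pics/c7.png',0*np.zeros((2,2)))
im=cv2.imread('pics/w6.png'); print(im[180:200:2,290:345:6].sum(2))
```

```text
top front 0.16 -0.011278543904202172 w 0.06975665351248167
top front 0.165 -0.013851140491514197 w 0.0666948457408969
top front 0.17 -0.016423737078826325 w 0.06363303796931202
top front 0.175 -0.01899633366613835 w 0.06057123019772729
top front 0.18 -0.021568930253450472 w 0.05750942242614242
bot front 0 -0.0018518356219590264 w 0.06704661800210591
bot front 0.005 -0.003093789392419443 w 0.06582275616473247
bot front 0.01 -0.00433574316287986 w 0.06459889432735895
bot front 0.02 -0.006819650703800594 w 0.06215117065261203
[[218 183 190 199 195 190 162 163 244 306]
 [229 192 201 190 181 184 171 174 178 301]
 [186 182 186 186 193 194 196 180 184 160]
 [169 181 188 186 188 190 191 187 200 189]
 [197 192 191 180 179 192 192 185 195 181]
 [203 192 193 201 203 209 216 205 205 192]
 [188 193 205 211 218 209 221 201 188 211]
 [206 217 203 211 204 209 203 207 196 197]
 [199 193 190 208 198 210 190 197 183 194]
 [213 204 211 206 217 215 204 208 205 192]][ WARN:0@0.601] global loadsave.cpp:1063 imwrite_ Unsupported depth image for selected encoder is fallbacked to CV_8U.
```

The rail is about 5° from upright now (top front edge row 255, bottom row 190), its bottom edge riding on the sticker. That's enough; the block face can finish it. Lift and carry to above the jig.

apply_moves([
  [[60,-0.005,0,0.02,0],[60,-0.01,-0.01,0.05,0],[60,-0.015,-0.03,0.09,8],[60,-0.02,-0.06,0.12,17],[60,-0.03,-0.095,0.14,26],[60,-0.038,-0.135,0.14,35],[60,-0.047,-0.175,0.14,44],[60,-0.056,-0.215,0.14,53],[60,-0.065,-0.25,0.14,61],[60,-0.072,-0.28,0.14,66.6],[60,-0.077,-0.305,0.14,66.6],[60,-0.0785,-0.316,0.14,66.6]],
])

```text
t: 18.25
tool_pos: [0.482, -0.0073, 0.2877]
orientation: [[-0.218, -0.976, -0.0], [-0.976, 0.218, -0.0], [0.0, 0.0, -1.0]]
contact_force: [0.5, -0.2, -2.1]
width: 0.0593
grip_force: 65.0
```

apply_moves([
  [[60,0,0,0,0],[60,0,0,0,0]],
])

```text
t: 18.5
tool_pos: [0.4826, -0.0056, 0.2875]
orientation: [[-0.216, -0.976, 0.0], [-0.976, 0.216, 0.0], [-0.0, 0.0, -1.0]]
contact_force: [-0.6, 1.0, -0.9]
width: 0.0592
grip_force: 65.0
```

Run:
```python
from h import *
st=robot.get_state(); ci,im=snap('wrist','w8'); ct,b=snap('side','s8'); print(st['tool_pos'],st['orientation'][:,1],st['joints'])
cv2.imwrite('pics/c8.png',np.hstack([im[:,100:540],cv2.resize(b[60:260,250:430],(360,400))])[:,:,::-1])
```

```text
[ 0.4826 -0.0056  0.2875] [-0.9763  0.2164  0.0001] [-0.1635  0.1922 -0.193   1.1857  0.0003 -1.5162]
```

View pics/c8.png

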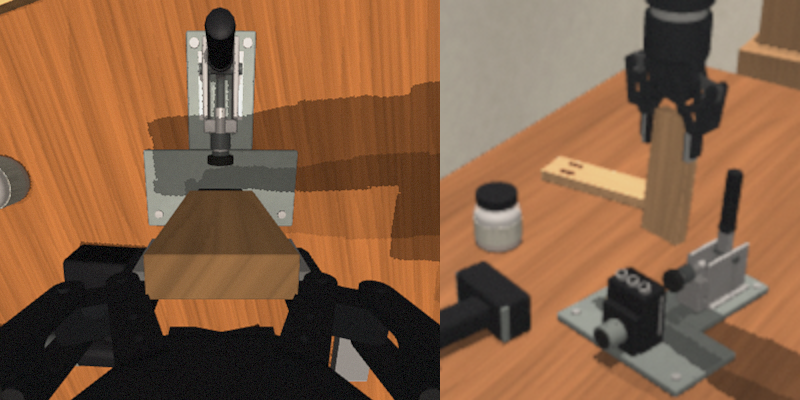

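Wrist view: deck corners at crop (145,151), (297,151), (149,224), (292,224), tail corners (187,31), (256,31), pad (220,158), lever tip (220,18) nearly upright; rail upright and centred at column 222. Refit the jig from these.

Run:
```python
from fit import *
st=robot.get_state(); ci=robot.camera_info('wrist'); T=st['tool_pos']
px=np.array([[245,151],[397,151],[249,224],[392,224],[287,31],[356,31]])+[0,0]
loc=np.array([[110,-55,12],[-110,-55,12],[110,60,12],[-110,60,12],[45,-205,12],[-45,-205,12]])/1e3
for sel in ([0,1,4,5],[0,1,2,3,4,5]):
    r=fitjig(ci,px[sel],loc[sel]); print(r.x,np.degrees(r.x[2]),r.fun.round(1))
    c,s=np.cos(r.x[2]),np.sin(r.x[2]); d=T[:2]-r.x[:2]; print('TCP in jig',c*d[0]+s*d[1],-s*d[0]+c*d[1])
c,s=np.cos(-.2173),np.sin(-.2173);d=T[:2]-[.488,.0179]; print('old',c*d[0]+s*d[1],-s*d[0]+c*d[1])
def J(x,y,z): return np.array([.488+c*x-s*y,.0179+s*x+c*y,z])
print(proj(ci,J(0,-45,.07)),proj(ci,J(0,-150,.194)))
# rail
u=np.array([-s,c])
for z in (.3,.305,.31,.315): print(z,[(ray(ci,322,254,z)[:2]-T[:2])@u, np.linalg.norm(ray(ci,245,254,z)-ray(ci,399,254,z))])
for z in (.14,.145,.15,.155): print(z,[(ray(ci,318,190,z)[:2]-T[:2])@u, np.linalg.norm(ray(ci,287,190,z)-ray(ci,350,190,z)), (ray(ci,318,190,z)[:2]-T[:2])@np.array([c,s])])
```

```text
[ 0.4876  0.0179 -0.2181] -12.495365706236159 [-1.5 -0.2  2.1 -0.1 -1.1  0.2  0.9  0.2]
TCP in jig 0.00019020579060880036 -0.02398618724785763
[ 0.4881  0.0172 -0.2207] -12.64480480266461 [-1.9 -0.7  1.7 -0.2 -0.4  2.5  0.7  3.  -1.2 -0.4  0.8 -0.1]
TCP in jig -0.00045504795807842224 -0.02351319890506596
old -0.0002486709711133038 -0.024119991700796383
[ 321.3222 1214.5905] [ 321.3147 1190.7821]
0.3 [np.float64(-0.014828908436551215), np.float64(0.06650083246232699)]
0.305 [np.float64(-0.017329698634430166), np.float64(0.063454680996941)]
0.31 [np.float64(-0.019830488832309128), np.float64(0.0604085295315549)]
0.315 [np.float64(-0.022331279030188094), np.float64(0.05736237806616896)]
0.14 [np.float64(-0.004831736644550384), np.float64(0.06276846865980261), np.float64(0.003182589786705629)]
0.145 [np.float64(-0.006031640986719503), np.float64(0.06160244250587378), np.float64(0.0031250683690796158)]
0.15 [np.float64(-0.0072315453288886306), np.float64(0.06043641635194506), np.float64(0.0030675469514536615)]
0.155 [np.float64(-0.008431449671057762), np.float64(0.059270390198016394), np.float64(0.003010025533827651)]
```

apply_moves([
  [[60,-0.0005,0.002,-0.03,0],[60,-0.0005,0.002,-0.065,0],[60,-0.0005,0.002,-0.095,0],[60,-0.0005,0.002,-0.115,0],[60,-0.0005,0.002,-0.125,0],[60,-0.0005,0.002,-0.132,0],[60,-0.0005,0.002,-0.134,0],[60,-0.0005,0.002,-0.134,0]],
])

```text
t: 19.6
tool_pos: [0.4823, -0.0044, 0.154]
orientation: [[-0.217, -0.976, 0.001], [-0.976, 0.217, -0.0], [0.0, -0.001, -1.0]]
contact_force: [0.5, -0.3, -1.6]
width: 0.0595
grip_force: 65.1
```

apply_moves([
  [[60,0.001,0.005,0,0],[60,0.002,0.01,0,0],[60,0.002,0.01,0,0]],
])

```text
t: 19.98
tool_pos: [0.4841, 0.006, 0.1537]
orientation: [[-0.216, -0.976, 0.0], [-0.976, 0.216, -0.0], [0.0, -0.0, -1.0]]
contact_force: [0.1, 0.9, -1.3]
width: 0.0591
grip_force: 65.1
```

apply_moves([
  [[60,0.0007,0.003,0,0],[60,0.0007,0.003,0,0]],
])

```text
t: 20.23
tool_pos: [0.4847, 0.0081, 0.1537]
orientation: [[-0.217, -0.976, 0.0], [-0.976, 0.217, -0.002], [0.002, -0.0, -1.0]]
contact_force: [-1.0, -5.0, 2.4]
width: 0.059
grip_force: 65.4
```

apply_moves([
  [[60,0.0007,0.003,0,0],[60,0.0007,0.003,0,0]],
])

```text
t: 20.48
tool_pos: [0.4855, 0.0111, 0.1537]
orientation: [[-0.217, -0.976, 0.0], [-0.976, 0.217, -0.001], [0.001, -0.001, -1.0]]
contact_force: [-1.2, -5.7, 1.9]
width: 0.0593
grip_force: 65.6
```

apply_moves([
  [[60,0.0007,0.003,0,0],[60,0.0007,0.003,0,0]],
])

```text
t: 20.72
tool_pos: [0.4862, 0.0141, 0.1537]
orientation: [[-0.217, -0.976, 0.0], [-0.976, 0.217, -0.001], [0.001, -0.001, -1.0]]
contact_force: [-1.8, -6.1, 2.0]
width: 0.0591
grip_force: 65.7
```

apply_moves([
  [[60,0.0004,0.002,0,0],[60,0.0004,0.002,0,0]],
])

```text
t: 20.98
tool_pos: [0.4866, 0.0162, 0.1537]
orientation: [[-0.217, -0.976, 0.0], [-0.976, 0.217, -0.001], [0.001, -0.001, -1.0]]
contact_force: [0.4, -4.5, 3.0]
width: 0.0592
grip_force: 65.8
```

apply_moves([
  [[60,0.0004,0.002,0,0],[60,0.0004,0.002,0,0]],
])

```text
t: 21.22
tool_pos: [0.487, 0.0178, 0.1537]
orientation: [[-0.217, -0.976, 0.0], [-0.976, 0.217, -0.002], [0.002, -0.001, -1.0]]
contact_force: [-0.6, -8.2, 2.1]
width: 0.0592
grip_force: 65.9
```

apply_moves([
  [[60,0.0004,0.002,0,0],[60,0.0004,0.002,0,0]],
])

```text
t: 21.48
tool_pos: [0.4873, 0.0189, 0.1537]
orientation: [[-0.218, -0.976, -0.0], [-0.976, 0.218, -0.004], [0.004, -0.001, -1.0]]
contact_force: [-1.4, -12.2, 1.7]
width: 0.0591
grip_force: 65.9
```

apply_moves([
  [[60,-0.0004,-0.002,-0.001,0],[60,-0.0004,-0.002,-0.002,0],[60,-0.0004,-0.002,-0.002,0]],
])

```text
t: 21.85
tool_pos: [0.4869, 0.0183, 0.1515]
orientation: [[-0.217, -0.976, 0.0], [-0.976, 0.217, -0.0], [0.0, -0.0, -1.0]]
contact_force: [-0.8, -6.2, 1.6]
width: 0.0592
grip_force: 65.7
```

apply_moves([
  [[60,0,0,-0.001,0],[60,0,0,-0.002,0]],
])

```text
t: 22.1
tool_pos: [0.4869, 0.0183, 0.1496]
orientation: [[-0.217, -0.976, 0.0], [-0.976, 0.217, -0.001], [0.001, -0.0, -1.0]]
contact_force: [-1.0, -6.6, 3.7]
width: 0.0596
grip_force: 65.7
```

apply_moves([
  [[60,0,0,-0.001,0],[60,0,0,-0.0015,0]],
])

```text
t: 22.35
tool_pos: [0.4868, 0.0183, 0.1481]
orientation: [[-0.217, -0.976, 0.0], [-0.976, 0.217, -0.001], [0.001, -0.0, -1.0]]
contact_force: [-2.3, -5.8, 3.5]
width: 0.0589
grip_force: 65.7
```

apply_moves([
  [[60,0,0,-0.0015,0],[60,0,0,-0.0015,0]],
])

```text
t: 22.6
tool_pos: [0.4869, 0.0183, 0.1465]
orientation: [[-0.217, -0.976, 0.0], [-0.976, 0.217, -0.001], [0.001, -0.0, -1.0]]
contact_force: [-0.9, -5.7, 0.2]
width: 0.0594
grip_force: 65.8
```

apply_moves([
  [[60,0,0,-0.0015,0],[60,0,0,-0.0015,0]],
])

```text
t: 22.85
tool_pos: [0.4869, 0.0183, 0.1453]
orientation: [[-0.217, -0.976, 0.0], [-0.976, 0.217, -0.001], [0.001, -0.0, -1.0]]
contact_force: [-2.2, -6.8, 5.3]
width: 0.0589
grip_force: 66.0
```

apply_moves([
  [[60,0,0,-0.0015,0],[60,0,0,-0.0015,0]],
])

```text
t: 23.1
tool_pos: [0.487, 0.0183, 0.1452]
orientation: [[-0.217, -0.976, 0.001], [-0.976, 0.217, -0.001], [0.001, -0.001, -1.0]]
contact_force: [-7.0, -5.5, 24.7]
width: 0.0589
grip_force: 68.1
```

Landed on the deck. Ease the press and release.

apply_moves([
  [[60,-0.0001,-0.0005,0.0015,0],[69,-0.0001,-0.0005,0.0015,0],[70,-0.0001,-0.0005,0.0015,0],[70.5,-0.0001,-0.0005,0.0015,0],[73,-0.0001,-0.0005,0.0015,0],[80,-0.0001,-0.0005,0.0015,0],[95,-0.0001,-0.0005,0.0015,0],[95,-0.0001,-0.0005,0.0015,0]],
])

```text
t: 24.1
tool_pos: [0.4867, 0.0182, 0.145]
orientation: [[-0.217, -0.976, -0.0], [-0.976, 0.217, 0.0], [-0.0, 0.0, -1.0]]
contact_force: [-0.4, 0.5, -0.0]
width: 0.0812
grip_force: 0.0
```

apply_moves([
  [[95,0,0,0.01,0],[95,0,0,0.03,0],[95,0,0,0.07,0],[95,0,0,0.12,0],[95,0,0,0.16,0],[95,0,0,0.18,0],[95,0,0,0.18,0]],
])

```text
t: 24.98
tool_pos: [0.4875, 0.0181, 0.3268]
orientation: [[-0.217, -0.976, 0.003], [-0.976, 0.217, -0.0], [-0.0, -0.003, -1.0]]
contact_force: [0.2, -0.7, -0.2]
width: 0.0812
grip_force: 0.0
```

```bash
cat > chk.py <<'E'
from h import *
from scipy.optimize import minimize
q=(.488,.0177,-.2178); c,s=np.cos(q[2]),np.sin(q[2])
def J(x,y,z): x,y,z=np.array([x,y,z])/1e3; return np.array([q[0]+c*x-s*y,q[1]+s*x+c*y,z])
def railhull(ci,y0=-9.5,x0=0,lean=0,z0=12):
    # lean deg: top towards +y
    l=np.radians(lean); P=[]
    for a in(-30,30):
        for b in(-9.5,9.5):
            for h in(0,160): P.append(proj(ci,J(x0+a,y0+b*np.cos(l)+h*np.sin(l),z0+h*np.cos(l)-b*np.sin(l))))
    return cv2.convexHull(np.array(P,np.float32))
if __name__=='__main__':
    for n in ('top','side'):
        ci,im=snap(n,n+'_chk%d'%(robot.get_state()['t']*100)); hsv=cv2.cvtColor(im,cv2.COLOR_RGB2HSV)
        H,S,V=[hsv[...,i].astype(int) for i in range(3)]
        hl=railhull(ci); z=np.zeros(H.shape,np.uint8); cv2.fillConvexPoly(z,hl.astype(np.int32),1)
        print(n,hl.reshape(-1,2).round(0).tolist())
        m=((H>14)&(H<34)&(S>40)&(S<165)&(V>60)).astype(np.uint8); x,y,w,h=cv2.boundingRect(z); R=slice(max(0,y-12),y+h+12),slice(x-12,x+w+12)
        mm=m[R]; k,lab,sts,cen=cv2.connectedComponentsWithStats(mm); i=1+sts[1:,4].argmax(); ct=max(cv2.findContours((lab==i).astype(np.uint8),0,1)[0],key=cv2.contourArea)
        print('area',sts[i,4],'model',z.sum(),'hull',(cv2.approxPolyDP(cv2.convexHull(ct),2,True).reshape(-1,2)+[R[1].start,R[0].start]).tolist())
E
python3 chk.py
```

```text
top [[346.0, 209.0], [342.0, 232.0], [337.0, 236.0], [331.0, 235.0], [335.0, 215.0], [339.0, 207.0]]Traceback (most recent call last):
  File "chk.py", line 19, in <module>
    mm=m[R]; k,lab,sts,cen=cv2.connectedComponentsWithStats(mm); i=1+sts[1:,4].argmax(); ct=max(cv2.findContours((lab==i).astype(np.uint8),0,1)[0],key=cv2.contourArea)
                                                                     ~~~~~~~~~~~~~~~~^^
ValueError: attempt to get argmax of an empty sequence
```

```bash
sed -i "s/('top','side')/('wrist','side')/; s/x-12,x+w/max(0,x-12),x+w/" chk.py; python3 chk.py
```

```text
wrist [[350.0, 175.0], [350.0, 193.0], [291.0, 193.0], [290.0, 175.0], [301.0, 156.0], [340.0, 156.0]]
area 1176 model 2100 hull [[351, 173], [349, 192], [293, 192], [288, 182], [302, 155], [340, 155]]
side [[370.0, 177.0], [366.0, 229.0], [361.0, 232.0], [345.0, 221.0], [347.0, 170.0], [352.0, 168.0]]
area 281 model 1326 hull [[372, 156], [363, 167], [336, 159], [332, 155]]
```

The observed hull matches an upright rail flat on the block and centred, within 1–2 px. Now the lever.

apply_moves([
  [[0,-0.01,-0.045,0,0],[0,-0.02,-0.09,0,0],[0,-0.024,-0.108,0,0],[0,-0.024,-0.108,-0.04,0],[0,-0.024,-0.108,-0.09,0],[0,-0.024,-0.108,-0.13,0],[0,-0.024,-0.108,-0.15,0],[0,-0.024,-0.108,-0.15,0],[0,-0.024,-0.108,-0.15,0]],
])

```text
t: 26.25
tool_pos: [0.4629, -0.0899, 0.1755]
orientation: [[-0.217, -0.976, 0.0], [-0.976, 0.217, -0.0], [0.0, -0.0, -1.0]]
contact_force: [0.4, 0.5, 1.4]
width: 0.0003
grip_force: 0.0
```

apply_moves([
  [[0,-0.004,-0.0175,0,0],[0,-0.006,-0.028,0,0],[0,-0.0085,-0.0385,0,0],[0,-0.011,-0.05,-0.002,0],[0,-0.013,-0.0585,-0.005,0],[0,-0.013,-0.0585,-0.005,0]],
])

```text
t: 27.0
tool_pos: [0.4493, -0.149, 0.1697]
orientation: [[-0.218, -0.976, -0.001], [-0.976, 0.218, -0.0], [0.0, 0.001, -1.0]]
contact_force: [0.9, 0.2, -0.6]
width: -0.0002
grip_force: 0.0
```

apply_moves([
  [[0,-0.001,-0.0095,-0.005,0],[0,-0.0025,-0.0185,-0.01,0],[0,-0.004,-0.0265,-0.017,0],[0,-0.0055,-0.0337,-0.025,0]],
])

```text
t: 27.5
tool_pos: [0.444, -0.1827, 0.1445]
orientation: [[-0.217, -0.976, -0.0], [-0.976, 0.217, -0.0], [0.0, 0.0, -1.0]]
contact_force: [-1.0, 1.3, 3.5]
width: 0.0002
grip_force: 1.7
```

apply_moves([
  [[0,-0.001,-0.005,-0.007,0],[0,-0.002,-0.0095,-0.0145,0],[0,-0.0025,-0.012,-0.02,0],[0,-0.003,-0.0145,-0.026,0],[0,-0.003,-0.0145,-0.026,0]],
])

```text
t: 28.12
tool_pos: [0.4412, -0.1966, 0.1186]
orientation: [[-0.217, -0.976, -0.0], [-0.976, 0.217, 0.0], [-0.0, 0.0, -1.0]]
contact_force: [0.4, -0.2, 0.1]
width: 0.0
grip_force: 0.0
```

apply_moves([
  [[0,-0.0003,-0.002,-0.004,0],[0,-0.0005,-0.003,-0.008,0],[0,-0.0005,-0.003,-0.008,0]],
])

```text
t: 28.5
tool_pos: [0.4407, -0.1996, 0.1107]
orientation: [[-0.217, -0.976, -0.0], [-0.976, 0.217, 0.0], [0.0, 0.0, -1.0]]
contact_force: [-0.1, 0.1, -0.2]
width: 0.0002
grip_force: 0.0
```

apply_moves([
  [[0,0,0,-0.003,0],[0,0,0,-0.003,0]],
])

```text
t: 28.75
tool_pos: [0.4409, -0.1998, 0.1093]
orientation: [[-0.217, -0.976, 0.001], [-0.976, 0.217, -0.001], [0.001, -0.001, -1.0]]
contact_force: [-5.3, 3.4, 19.9]
width: -0.0002
grip_force: 9.8
```

apply_moves([
  [[0,0,0,-0.003,0],[0,0,0,-0.003,0]],
])

```text
t: 29.0
tool_pos: [0.4411, -0.2, 0.1086]
orientation: [[-0.217, -0.976, 0.002], [-0.976, 0.217, -0.002], [0.002, -0.002, -1.0]]
contact_force: [-14.0, 9.3, 53.9]
width: -0.0
grip_force: 26.8
```

apply_moves([
  [[0,0,0,0.006,0],[0,0,0,0.03,0],[0,0,0,0.08,0],[0,-0.01,-0.05,0.13,0],[0,-0.02,-0.1,0.17,0],[0,-0.03,-0.15,0.19,0],[0,-0.03,-0.18,0.2,0],[0,-0.03,-0.18,0.2,0],[0,-0.03,-0.18,0.2,0]],
])

```text
t: 30.12
tool_pos: [0.4105, -0.3788, 0.3044]
orientation: [[-0.217, -0.976, -0.001], [-0.976, 0.217, 0.001], [-0.001, 0.001, -1.0]]
contact_force: [0.4, 0.3, 0.3]
width: -0.0001
grip_force: 0.0
```

```bash
sed -i "s/('wrist','side')/('top','side')/; s/i=1+sts/i=0 if k<2 else 1+sts/" chk.py; python3 chk.py
python3 - <<'E'
from chk import *
import glob
ct=robot.camera_info('top'); cs=robot.camera_info('side')
for n,ci in(('top',ct),('side',cs)):
    im=cv2.imread(sorted(glob.glob(f'pics/{n}_chk*.png'),key=lambda s:int(s.split('chk')[1][:-4]))[-1]).astype(int).sum(2)
    print(n)
    for th in (1.2,1.3,1.4,1.48):
        print(th,[int(im[int(round(v)),int(round(u_))]) for u_,v in (proj(ci,J(0,-150-r*np.sin(th),70+r*np.cos(th))) for r in range(40,135,6))])
E
```

```text
top [[346.0, 209.0], [342.0, 232.0], [337.0, 236.0], [331.0, 235.0], [335.0, 215.0], [339.0, 207.0]]
area 215 model 320 hull [[346, 210], [341, 233], [333, 232], [338, 209]]
side [[370.0, 177.0], [366.0, 229.0], [361.0, 232.0], [345.0, 221.0], [347.0, 170.0], [352.0, 168.0]]
area 468 model 1326 hull [[352, 167], [369, 176], [366, 227], [362, 230], [348, 189], [348, 170]]
top
1.2 [126, 170, 246, 216, 228, 189, 124, 169, 124, 90, 137, 107, 147, 113, 446, 370]
1.3 [126, 218, 246, 185, 228, 189, 209, 169, 124, 188, 122, 154, 147, 113, 413, 370]
1.4 [126, 218, 246, 222, 228, 189, 209, 199, 173, 188, 167, 166, 147, 145, 259, 351]
1.48 [105, 218, 246, 226, 218, 219, 209, 199, 198, 188, 167, 166, 144, 166, 247, 338]
side
1.2 [127, 143, 129, 129, 159, 169, 152, 343, 315, 327, 230, 230, 234, 238, 229, 312]
1.3 [143, 130, 121, 133, 120, 128, 131, 133, 127, 147, 123, 133, 188, 223, 222, 226]
1.4 [438, 116, 114, 114, 115, 118, 121, 121, 119, 121, 118, 126, 130, 129, 153, 227]
1.48 [547, 413, 101, 103, 112, 99, 109, 94, 99, 109, 102, 102, 113, 108, 114, 116]
```

Run:
```python
from chk import *
import glob
ci=robot.camera_info('side'); im=cv2.imread(sorted(glob.glob('pics/side_chk*.png'),key=lambda s:int(s.split('chk')[1][:-4]))[-1]).astype(int).sum(2)
for r in (80,100,115): print(r,[(round(float(t),2),int(im[tuple(np.rint(proj(ci,J(0,-150-r*np.sin(t),70+r*np.cos(t)))).astype(int)[::-1])])) for t in np.arange(1.24,1.8,.04)])
```

```text
80 [(1.24, 128), (1.28, 128), (1.32, 126), (1.36, 129), (1.4, 122), (1.44, 109), (1.48, 107), (1.52, 92), (1.56, 131), (1.6, 240), (1.64, 334), (1.68, 364), (1.72, 363), (1.76, 367), (1.8, 369)]
100 [(1.24, 223), (1.28, 152), (1.32, 123), (1.36, 125), (1.4, 118), (1.44, 108), (1.48, 102), (1.52, 97), (1.56, 88), (1.6, 229), (1.64, 372), (1.68, 369), (1.72, 369), (1.76, 376), (1.8, 365)]
115 [(1.24, 235), (1.28, 224), (1.32, 179), (1.36, 132), (1.4, 122), (1.44, 124), (1.48, 104), (1.52, 92), (1.56, 104), (1.6, 338), (1.64, 361), (1.68, 356), (1.72, 349), (1.76, 365), (1.8, 347)]
```

The side-view lever angle (~1.45, with a 1–2 px upward bias also seen on the rail) and the hard stop felt at the predicted height (1.48 rad) agree: the lever is fully down. The rail hull is unchanged. Handing in.

```bash
python3 -c "
from plant import robot; print(robot.hand_in())"
```

```text
the job is handed in; nothing more can be done
None
```

I handed the job in at about 30 s: the rail stands upright on the deck, flat against the guide block and centred. The lever was pushed down to its stop; the side camera read it at about 1.45 rad (stop 1.48), within the camera's error. One fingertip press there reached about 54 N, and while I was loosening the grip to pivot the rail it slipped out of the fingers once, about 25 mm back onto the stickers.

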